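# Take the hanging succulent down and seat it on its saucer

## Robot

A 6-joint arm with a two-finger parallel gripper is mounted at the origin on the work surface. World frame = base frame: x ahead of the robot, y to its left, z up, the work surface at z = 0. Lengths are in mm, angles in rad, forces in N, time in s.
With the tool pointing down it reaches from about 400 to 925 mm from the base axis. Payload 12.5 kg.
Tool frame: the origin (TCP) lies midway between the tips of the shut fingers; the grasp point (between the pads) lies 19 mm behind it; z points along the fingers, y is the line along which they close (so a half turn about z gives the same grasp; the last joint's range is limited). The gripper opens to 95 mm and grips with 3 to 60 N. Pads are 20 mm wide; open, the fingers measure 119 mm over their backs; the gripper's body (75 mm by 180 mm) begins 59 mm behind the grasp point.
Start: joints at [-1.411, 0.491, 1.559, -0, 1.092, -0.106], TCP at [164.199, -603.066, 189.461] pointing down, gripper open.
Joint ranges: [-3.1, 3.1], [-0.84, 2.19], [0.05, 2.79], [-1.13, 4.28], [0.06, 2.93], [-2.69, 2.69]. Speed limits (rad/s): [2.22, 2.22, 2.79, 3.14, 3.14, 3.14].

## Interface

Orientations are given as [roll, pitch, yaw] about the fixed x, y, z axes, in that order (R = Rz(yaw) Ry(pitch) Rx(roll)).
In Python, from cell import env gives the robot as it stands.
- The arm moves only by the tool arm_command, never from a script. Its argument "targets" is a list of rows, each a list of 5 numbers: the shift along the tool's x, y, z in mm, then the turn about the tool's z in degrees, then the opening, from 0 (shut) to 1 (fully open). In form: [[tx, ty, tz, roll, fingers], ...]. A call has 1 to 5 rows; each row is the pose to reach, as a shift and turn from the pose commanded when the call began, along the tool's axes at that moment; what a row does not reach only later rows make up. A row lasts 1/10 s, in which the tool goes at most 50 mm and 8.59 degrees, less where a joint would pass 70% of its speed; a pose out of reach is approached as far as the arm can. A call with a gripper value outside its range is refused whole. The fingers move at their own pace and stop on an object; the grip force is fixed at half the most. Time passes only in rows, so rows that repeat a pose let the fingers close. It gives the time, the measured TCP pose, the force, the opening and the grip force at its end, in the units of the state.
- env.state(): the state, without advancing time (a new reading comes with each control period).
- env.read_camera(name): name is "scene" or "top"; returns a dict with "frame" (480x640x3 uint8, red, green, blue), "vertical_fov" (degrees; the focal length in pixels is half the picture's height over the tangent of half this angle, whatever the lens; pixels are square), "cx", "cy" (the principal point, pixels), "world_from_camera" (4x4, takes a point from camera to world coordinates). Camera axes: x right, y down, z forward; pixel columns grow to the right and rows downward; lengths in mm; the calibration is good to about 2 mm. A picture is of the moment at which its call begins. There is no depth.
- env.job_done(): hands the job in; it is judged then, once.
The state is a dict: "t": time; "joints": joint angles; "qvel": joint speeds; "tau": joint torques, N m; "eef_pos": TCP position; "tcp_rot": TCP orientation; "ft_force": force on the tool from outside, world axes, zero at the start; "moment": the same for the moment, N m; "opening": opening from 0.0 (shut) to 1.0 (fully open); "grip_force": force on a finger pad.
Only numpy, scipy, OpenCV 4.12 (cv2) and the standard library are available. Lean on these libraries where they do the work, as an engineer would, in place of code of your own. Each camera call takes 0.05 s, during which the arm holds its last target. There are 200 camera calls.

## Task

Bring the hanging succulent down to its saucer on the desk: first thread the orange riser collar down the saucer's white centre post, fully home, and let go of it. Then lift the white planter by its wooden grip up and off the hook, carry it upright, and set it gently on top of the collar with the hole in its underside over the post. Leave the other things on the desk where they are.

Things in the scene. Friction and masses are not known exactly. Their poses are not given: they have to be found in the camera images.
- dock: (all sizes in mm) dark steel saucer, fixed: outer diameter 154, rim 20 high (inner diameter 126 at the floor, wider above), floor 10 above the desk. A white upright post, diameter 24, stands at its centre, top 68 above the desk (58 above the floor; its last 8 taper to diameter 12). Origin: centre of underside, on the desk, on the post's axis; z up
- riser: orange collar: plain ring lying flat on the desk, outer diameter 60, through hole 29, 32 high, about 60 g; grip it across its outside. Origin: centre of underside, z along its axis. Fully home, its origin is 10 above the dock's origin
- hookstand: dark steel hook stand, fixed. Origin: on the desk right below the hook's seat. A flat level arm, 20 wide (y), 8 thick, top face 175 above the desk, points to its own -x (about towards the robot); it is carried by an 18 diameter upright at x = +95 that ends at the arm, on a foot plate from x = +40 to +130, 110 wide, 12 high
- hook_seat (a point): centre of the hook's seat, on the arm's top face, 175 above the desk. The seat runs from x = -13 to +13 (stand's axes) between an upturned lip at the free end (outer face x = -18, top 10 above the arm) and a shoulder (8 above the arm). Nothing of the stand rises above the lip
- planter: white round planter with a succulent, about 450 g, hanging upright, axes nearly the hook stand's. Origin: centre of underside, 35 above the desk hanging, 42 above the dock's origin seated. Pot diameter 90 at the bottom, 110 at the rim, 75 high; plant up to 103; overall 184 high. Hole in the underside: diameter 32, 45 deep. To come off: raise 12 to 25, then draw 90 along the stand's -x
- planter_grip (a point): holding point in the dark wooden grip, 174 above the planter's origin, on its axis. The grip is a block 16 (x) by 62 (y) by 44 (z), 140 to 184 above the origin, joined to the rim by brass rods in the y-z plane (6 thick, up to 114 apart). Its underside rests on the hook and the lip stands in front of its lowest 10: pinch its upper half across the 16
- tape_roll: bystander: flat roll of yellow tape lying on the desk, outer diameter 92, hole 76, 24 high; not the riser. Origin: centre of underside
- mug: bystander: blue mug, 80 across, 95 high, handle on its +y side. Origin: centre of underside
- pen_cup: bystander: dark steel empty pen cup, 76 across, 100 high. Origin: centre of underside
- mouse: bystander: black computer mouse, 105 x 62 x 36. Origin: centre of underside
- mister: bystander: amber bottle with a black cap, 70 across, 170 high. Origin: centre of underside
- empty_pot: bystander: empty terracotta pot, 90 across, 85 high. Origin: centre of underside
- table: the wooden desk, top at height 0, fixed

How it is judged (in metres and radians):
On the way, in this order (a step that is already met when the one before it is completed fails the run):
1. The collar is fully home on the saucer's post (within 3 mm of the saucer's floor, flat) and released by the fingers (horizontal distance between riser and dock below 0.006 m and z of riser in the frame of dock below 0.013 m and angle between riser's own z axis and vertical below 0.08 rad and contact force between the fingers and riser below 0.1 N), for 0.2 s.
2. Then the planter is off the hook and held clear of it: more than 60 mm away from the hook's seat horizontally, upright, not touching the hook stand, its underside at least 20 mm above the desk (horizontal distance between planter and hook_seat above 0.06 m and height (world z) of planter above 0.02 m and angle between planter's own z axis and vertical below 0.4 rad and contact force between planter and hookstand below 0.1 N), for 0.1 s.
At the end, for the whole second after the job is handed in: Collar flat on the post, within 3 mm of the saucer's floor and 6 mm of its centre. Planter upright (within 4.5 degrees), at rest on the collar with the post in its hole: within 8 mm of the saucer's centre, underside within 3 mm of 42 mm above the desk (horizontal distance between riser and dock below 0.006 m and z of riser in the frame of dock below 0.013 m and angle between each of riser, planter's own z axis and vertical below 0.08 rad and horizontal distance between planter and dock below 0.008 m and z of planter in the frame of dock between 0.039 and 0.0455 m and linear speed of planter below 0.02 m/s and angular speed of planter below 0.1 rad/s); the robot touches nothing.
It fails at once if The planter is set down hard: more than 40 N between it and the collar, the saucer or the desk (contact force between planter and riser above 40 N or contact force between planter and dock above 40 N or contact force between planter and table above 40 N).
It fails at once if The planter is wrenched against the hook stand with more than 40 N (contact force between planter and hookstand above 40 N).
It fails at once if The planter tips by more than 30 degrees (angle between planter's own z axis and vertical above 0.52 rad).
It fails at once if A bystander is moved more than 30 mm (distance of any of tape_roll, mug, pen_cup, mouse, mister, empty_pot from where it was at the start of the episode above 0.03 m).
It also fails if it takes over 69 s, if anything falls off the work surface, if the arm or the gripper's body presses on something with over 40 N, if the wrist force passes 120 N, or if a joint passes its speed limit or range.

## Working session

There is one attempt and no reset: what is moved stays moved. The work goes in short steps, Python scripts to look and compute and a tool call to move; the robot and the scene stay as the last step left them, time stands still between calls to the robot, and variables do not carry over. Pictures are saved under pics/ and viewed, at most 10 in all, crops included, and the job is handed in when it is done.

Besides the shell and the picture viewer there is one more tool, called after "Request:" in YAML: its name, and indented under it one key for each argument. arm_command: Moves the arm, as the interface text tells. Its arguments: {"type":"object","properties":{"targets":{"type":"array","items":{"type":"array","items":{"type":"number"}}}},"required":["targets"]}

```bash
mkdir -p pics; cat > h.py <<'E'
import numpy as np, cv2
from cell import env
def snap(cam,fn=None):
    d=env.read_camera(cam); 
    if fn: cv2.imwrite('pics/'+fn,cv2.cvtColor(d['frame'],cv2.COLOR_RGB2BGR))
    return d
def f(d): return 240/np.tan(np.radians(d['vertical_fov'])/2)
def px2w(d,u,v,z):
    T=np.array(d['world_from_camera']); r=T[:3,:3]@np.array([(u-d['cx'])/f(d),(v-d['cy'])/f(d),1]); o=T[:3,3]
    return o+r*(z-o[2])/r[2]
def w2px(d,p):
    T=np.array(d['world_from_camera']); c=T[:3,:3].T@(np.array(p,float)-T[:3,3])
    return np.array([d['cx']+f(d)*c[0]/c[2],d['cy']+f(d)*c[1]/c[2]])
E
python3 - <<'E'
from h import *
for c in('scene','top'):
    d=snap(c,c+'1.png'); print(d['vertical_fov'],d['cx'],d['cy'],np.round(d['world_from_camera'],3).tolist())
print(env.state())
E
```

```text
53.40866380314652 314.1809690639869 241.83478858433176 [[-0.551, 0.541, -0.635, 1344.854], [0.834, 0.371, -0.408, 484.019], [0.014, -0.755, -0.656, 919.733], [0.0, 0.0, 0.0, 1.0]]
57.15746198530801 324.02331488148826 238.57497510271185 [[0.026, -0.997, 0.079, 487.199], [-1.0, -0.026, 0.001, 5.59], [0.001, -0.079, -0.997, 1178.75], [0.0, 0.0, 0.0, 1.0]]
{'t': 0.1, 'joints': array([-1.41061082e+00,  4.91518501e-01,  1.55938469e+00,  7.83987344e-06,
        1.09167452e+00, -1.05590649e-01]), 'qvel': array([-0.00226363,  0.0005836 ,  0.0007482 , -0.00012598,  0.00141805,
        0.00165268]), 'tau': array([ 6.53418356e-04, -6.13623834e+01, -2.58604681e+01,  6.93458109e-02,
        4.70129389e-02, -6.91719833e-05]), 'eef_pos': array([ 164.15406364, -602.81906232,  188.90956102]), 'tcp_rot': array([-3.14061381e+00, -1.10735268e-04,  2.65772484e-01]), 'ft_force': array([-0.1779366 ,  0.33616093, -0.23752713]), 'moment': array([ 0.00242952, -0.02817372, -0.01131287]), 'grip_force': 0.0, 'opening': 0.9998298696084126}
```

View pics/scene1.png

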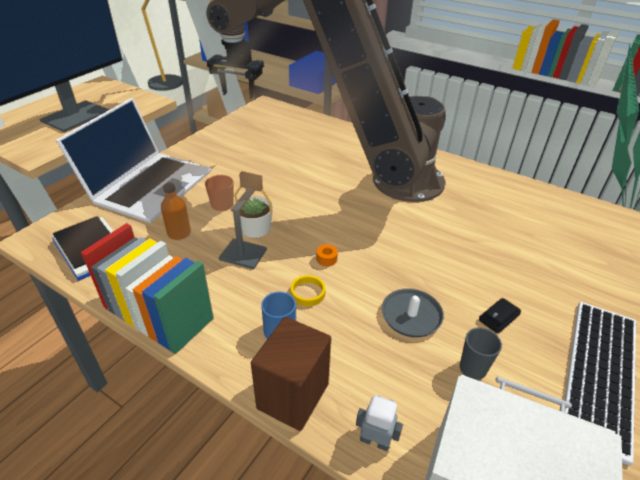

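View pics/top1.png

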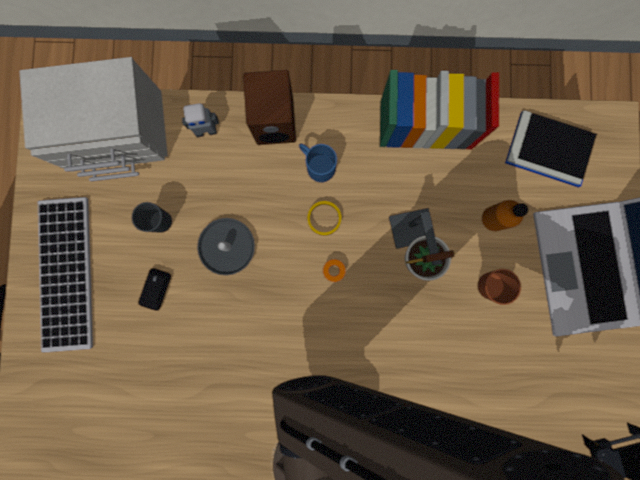

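The scene camera shows the riser at (327,255), the dock at (412,313) and the planter at (253,215). In the top view the riser is at (334,270), the dock at (226,246), and the planter grip near (430,257). I'll refine these next.

```bash
cat >> h.py <<'E'
def blob(img,lo,hi,box):
    x0,y0,x1,y1=box; hsv=cv2.cvtColor(img,cv2.COLOR_RGB2HSV)[y0:y1,x0:x1]
    m=cv2.inRange(hsv,np.array(lo),np.array(hi)); c,_=cv2.findContours(m,cv2.RETR_EXTERNAL,cv2.CHAIN_APPROX_NONE)
    c=max(c,key=cv2.contourArea)+np.array([x0,y0]); return c
def crop(d,box,k): 
    x0,y0,x1,y1=box; return cv2.resize(cv2.cvtColor(d['frame'][y0:y1,x0:x1],cv2.COLOR_RGB2BGR),None,fx=k,fy=k,interpolation=cv2.INTER_CUBIC)
E
python3 - <<'E'
from h import *
t=snap('top'); s=snap('scene')
c=blob(t['frame'],(5,180,120),(18,255,255),(315,250,355,290)); print('riser top',cv2.minEnclosingCircle(c),px2w(t,*cv2.minEnclosingCircle(c)[0],32))
c=blob(s['frame'],(3,180,80),(18,255,255),(305,235,350,275)); x,y,w,h=cv2.boundingRect(c); print('riser scene bbox ctr',px2w(s,x+w/2,y+h/2,16))
c=blob(t['frame'],(0,0,0),(180,140,110),(185,205,265,285)); e=cv2.fitEllipse(c);print('dock top',e,px2w(t,*e[0],20))
c=blob(t['frame'],(0,0,150),(180,60,255),(205,225,250,265)); print('post',cv2.boundingRect(c))
a=crop(t,(380,200,480,290),4); b=crop(t,(190,205,290,295),4); e=crop(s,(205,160,305,250),4); g=crop(s,(370,275,470,365),4)
im=np.vstack([np.hstack([a,b]),np.hstack([e,g])]); cv2.imwrite('pics/crops.png',cv2.resize(im,(660,594)))
E
```

```text
riser top ((334.03521728515625, 270.1056213378906), 11.290690422058105) [496.51397849 -21.07897413  32.        ]
riser scene bbox ctr [496.2039835 -16.8963161  16.       ]
dock top ((226.37535095214844, 244.58206176757812), (56.57701110839844, 61.0669059753418), 26.614757537841797) [556.25908827 263.86365019  20.        ]
post (219, 243, 5, 6)
```

View pics/crops.png

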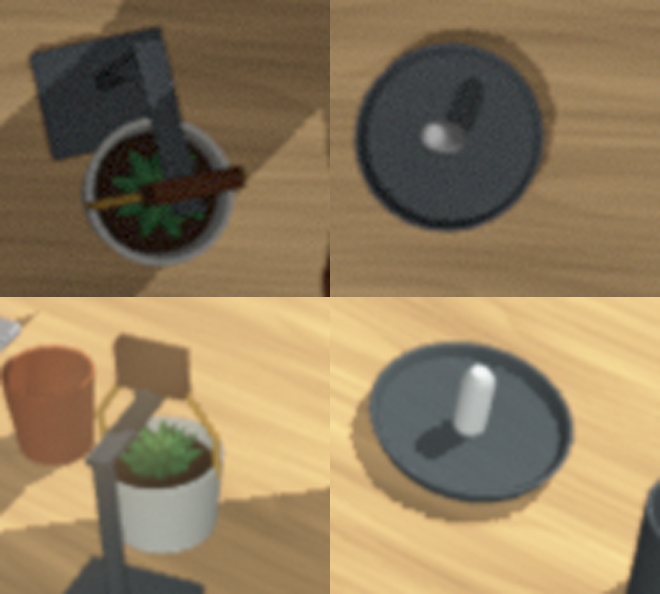

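```bash
python3 - <<'E'
from h import *
from scipy.optimize import least_squares
t=snap('top'); s=snap('scene')
a=np.linspace(0,2*np.pi,181)
def bb(d,x,y,z,r):
    p=np.array([w2px(d,(x+r*np.cos(k),y+r*np.sin(k),z)) for k in a]); return np.r_[p.min(0),p.max(0)]
k=3.3
P=lambda u,v,b,o:((u-o[0])/k+b[0]-.5,(v-o[1])/k+b[1]-.5)
tp=np.array([*P(356,43,(190,205),(330,0)),*P(543,230,(190,205),(330,0))]); sp=np.array([*P(369,343,(370,275),(330,297)),*P(574,502,(370,275),(330,297))])
print('dock top',least_squares(lambda q:bb(t,q[0],q[1],20,77)-tp,[556,260]).x,'scene',least_squares(lambda q:(bb(s,q[0],q[1],20,77)-sp)[:3],[556,260]).x)
print('post tip top',px2w(t,*P(432,135,(190,205),(330,0)),68),'scene',px2w(s,*P(481,366,(370,275),(330,297)),66))
pl=[P(32,55,(380,200),(0,0)),P(160,28,(380,200),(0,0)),P(55,158,(380,200),(0,0))]
w=[px2w(t,*q,12)[:2] for q in pl]; print('plate',w,np.linalg.norm(w[0]-w[1]),np.linalg.norm(w[0]-w[2]))
d=w[1]-w[0]; yaw=np.arctan2(d[0],-d[1]); R=lambda y:np.array([[np.cos(y),-np.sin(y)],[np.sin(y),np.cos(y)]])
d2=w[0]-w[2]; print('yaws',np.degrees([yaw,np.arctan2(d2[1],d2[0])]))
for q,l in zip(w,[(130,55),(130,-55),(40,55)]): print('seat',q-R(yaw)@l)
for z in(219,): print('grip top ends',px2w(t,*P(143,190,(380,200),(0,0)),z),px2w(t,*P(244,178,(380,200),(0,0)),z))
# rim: circle 110 at z=110
c=[P(84,118,(380,200),(0,0)),P(232,266,(380,200),(0,0))]
print('planter rim top',least_squares(lambda q:bb(t,q[0],q[1],110,55)-np.r_[c[0],c[1]],[530,-230]).x)
q=[P(u,v,(205,160),(0,297)) for u,v in((120,335),(190,347))]; print('grip scene top edge',px2w(s,*q[0],219),px2w(s,*q[1],219))
E
```

```text
dock top [553.27142884 265.47352828] scene [555.18964607 267.74549272]
post tip top [550.91263435 268.13312871  68.        ] scene [545.50440551 264.04134946  66.        ]
plate [array([ 644.00234617, -165.14833901]), array([ 668.73724881, -268.43459435]), array([ 561.10165558, -184.83915402])] 106.2067133000742 85.2071164569746
yaws [13.46751171 13.36146213]
seat [ 530.38623685 -248.91217193]
seat [ 529.50280327 -245.22319251]
seat [ 535.01073833 -247.64253002]
grip top ends [ 528.35570457 -209.41042958  219.        ] [ 538.02805677 -276.04990378  219.        ]
planter rim top [ 532.07923739 -244.85850937]
grip scene top edge [ 536.0255808 -275.1029508  219.       ] [ 517.63030987 -217.31053355  219.        ]
```

```bash
cat >> h.py <<'E'
from scipy.spatial.transform import Rotation as Ro
def go(*wps,psi0=None,pos0=None):
    """wps: (x,y,z,psi_deg) sequence, each printed as shift from the previous commanded (ideal tool-down)"""
    s=env.state(); R=Ro.from_euler('xyz',s['tcp_rot']).as_matrix(); p=s['eef_pos']; ps=np.degrees(s['tcp_rot'][2])
    for w in wps:
        d=R.T@(np.array(w[:3])-p); print(np.round(d,1).tolist(),'roll',round(ps-w[3],1),'dist',round(np.linalg.norm(d)))
        p=np.array(w[:3],float); ps=w[3]; R=Ro.from_euler('xyz',[np.pi,0,np.radians(ps)]).as_matrix()
E
python3 -c "
from h import *
go((230,-430,320,45),(360,-220,320,45),(496,-19,200,45),(496,-19,110,45))"
```

```text
[109.0, -149.7, -130.7] roll -29.8 dist 227
[240.4, -56.6, -0.0] roll 0 dist 247
[238.3, -46.0, 120.0] roll 0 dist 271
[-0.0, -0.0, 90.0] roll 0 dist 90
```

Request:
arm_command:
  targets:
    - [109,-150,-131,-30,1]
    - [109,-150,-131,-30,1]
    - [109,-150,-131,-30,1]
    - [109,-150,-131,-30,1]
    - [109,-150,-131,-30,1]

```text
t: 0.8
eef_pos: [230.8, -427.5, 322.9]
tcp_rot: [3.139, 0.001, 0.793]
ft_force: [0.2, -0.6, 0.2]
opening: 0.998
grip_force: 0.0
```

Request:
arm_command:
  targets:
    - [240,-57,0,0,0.9]
    - [240,-57,0,0,0.9]
    - [240,-57,0,0,0.9]
    - [240,-57,0,0,0.9]
    - [240,-57,0,0,0.9]

```text
t: 1.3
eef_pos: [359.1, -217.2, 320.7]
tcp_rot: [3.141, -0.0, 0.789]
ft_force: [0.7, -0.4, 0.3]
opening: 0.899
grip_force: 0.0
```

```bash
python3 -c "
from h import *
print(env.state()['t'],env.state()['eef_pos'],env.state()['tcp_rot'])
go((496,-19,200,45),(496,-19,100,45))"
```

```text
1.3 [ 359.10232407 -217.18253508  320.71723071] [ 3.14078144e+00 -1.11052396e-04  7.89221144e-01]
[237.1, -42.5, 120.7] roll 0.2 dist 269
[-0.0, -0.0, 100.0] roll 0 dist 100
```

Request:
arm_command:
  targets:
    - [237,-43,120,0,0.9]
    - [237,-43,120,0,0.9]
    - [237,-43,120,0,0.9]
    - [237,-43,120,0,0.9]
    - [237,-43,120,0,0.9]

```text
t: 1.8
eef_pos: [486.0, -32.9, 208.3]
tcp_rot: [3.141, -0.0, 0.79]
ft_force: [0.6, -1.3, 0.1]
opening: 0.9
grip_force: 0.0
```

Request:
arm_command:
  targets:
    - [9,-2,50,0,0.9]
    - [18,-3,104,0,0.9]
    - [18,-3,104,0,0.9]
    - [18,-3,104,0,0.9]

```text
t: 2.2
eef_pos: [495.6, -19.9, 104.9]
tcp_rot: [-3.14, 0.001, 0.79]
ft_force: [1.0, -0.3, 1.3]
opening: 0.898
grip_force: 0.0
```

```bash
python3 - <<'E'
from h import *
t=snap('top'); s=snap('scene'); print(env.state()['eef_pos'])
a=crop(t,(284,215,384,325),3.6);b=crop(s,(275,180,375,290),3.6)
cv2.imwrite('pics/r1.png',np.hstack([a,b]))
go((496,-19,6,45))
E
```

```text
[496.67020995 -20.44597293 106.9568515 ]
[0.4, -1.7, 101.0] roll 0.2 dist 101
```

View pics/r1.png

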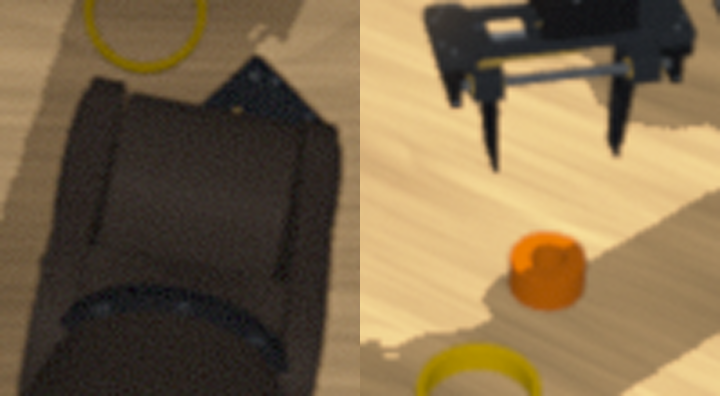

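The collar sits centred between the open fingers, at about (548,270) in the right-hand crop, so I'm going down.

Request:
arm_command:
  targets:
    - [0,-1,45,0,0.9]
    - [0,-1,80,0,0.9]
    - [0,-1,100,0,0.9]
    - [0,-1,100,0,0.9]

```text
t: 2.7
eef_pos: [495.2, -19.7, 5.0]
tcp_rot: [-3.141, 0.0, 0.789]
ft_force: [0.1, 0.6, 1.6]
opening: 0.898
grip_force: 0.0
```

Request:
arm_command:
  targets:
    - [0,0,0,0,0.4]
    - [0,0,0,0,0.4]
    - [0,0,0,0,0.4]
    - [0,0,0,0,0.4]
    - [0,0,0,0,0.4]

```text
t: 3.2
eef_pos: [496.0, -19.2, 6.7]
tcp_rot: [3.139, -0.002, 0.789]
ft_force: [-10.7, 7.9, 38.6]
opening: 0.539
grip_force: 34.5
```

Request:
arm_command:
  targets:
    - [0,0,-4,0,0.4]
    - [0,0,-30,0,0.4]
    - [0,0,-60,0,0.4]
    - [0,0,-100,0,0.4]
    - [0,0,-100,0,0.4]

```text
t: 3.7
eef_pos: [497.1, -19.4, 109.2]
tcp_rot: [3.136, -0.004, 0.79]
ft_force: [-0.0, 0.7, -0.8]
opening: 0.4
grip_force: 0.0
```

```bash
python3 - <<'E'
from h import *
s=snap('scene'); print(env.state())
cv2.imwrite('pics/r2.png',crop(s,(275,150,375,280),4))
E
```

```text
{'t': 3.75, 'joints': array([-1.71887097e-01,  4.20459951e-01,  1.96340073e+00, -1.23995931e-04,
        7.52913829e-01,  6.09503901e-01]), 'qvel': array([-0.00049105,  0.05037567,  0.03878685, -0.00059108, -0.03387777,
       -0.00036176]), 'tau': array([ 7.52743939e-02, -5.23223877e+01, -2.03597188e+01,  6.73474325e-02,
        4.36772341e-01,  1.02670936e-03]), 'eef_pos': array([496.12961741, -19.26809874, 107.15732597]), 'tcp_rot': array([ 3.13759331e+00, -2.68831317e-03,  7.89500980e-01]), 'ft_force': array([-0.3023632 ,  0.33371022, -1.63626548]), 'moment': array([-0.00139882,  0.0108932 , -0.04176515]), 'grip_force': 0.0, 'opening': 0.40088445230524977}
```

View pics/r2.png

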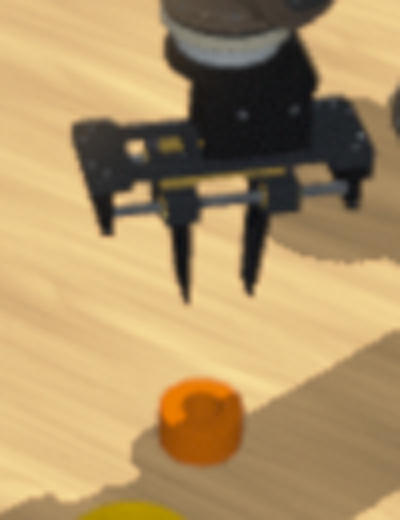

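```bash
python3 - <<'E'
from h import *
from scipy.optimize import least_squares
s=snap('scene'); p=env.state()['eef_pos']
R=Ro.from_euler('xyz',env.state()['tcp_rot']).as_matrix()
print('tcp px',w2px(s,p),'tips',w2px(s,p+R[:,1]*19),w2px(s,p-R[:,1]*19), 'obs tips',275+186/4,150+300/4,275+250/4,150+293/4)
c=blob(s['frame'],(3,160,60),(18,255,255),(300,235,350,285)); x,y,w,h=cv2.boundingRect(c); o=np.array([x,y,x+w,y+h])-.5; print(o)
a=np.linspace(0,6.283,90)
def bb(q):
    P=np.array([w2px(s,(q[0]+30*np.cos(k),q[1]+30*np.sin(k),z)) for k in a for z in(0,32)]);return np.r_[P.min(0),P.max(0)]
r=least_squares(lambda q:bb(q)-o,[496,-19]); print(r.x,r.fun)
E
```

```text
tcp px [328.05525206 229.8430062 ] tips [321.13318597 230.68133168] [334.94362141 229.00876171] obs tips 321.5 225.0 337.5 223.25
[314.5 244.5 335.5 266.5]
[501.59092385 -22.06348791] [-0.39136453 -0.50036748  0.38599983  0.44661415]
```

```bash
python3 - <<'E'
from h import *
s=snap('scene'); st=env.state(); p=st['eef_pos']; R=Ro.from_euler('xyz',st['tcp_rot']).as_matrix()
im=crop(s,(295,190,365,275),7)
def dot(q,c):
    u,v=(w2px(s,q)-[295,190]+.5)*7; cv2.circle(im,(int(u),int(v)),3,c,-1)
for k in(-19,19): dot(p+R[:,1]*k,(0,0,255)); dot(p+R[:,1]*k-R[:,2]*19,(0,255,0))
for a in np.arange(0,6.28,.3): dot(np.array([501.6+30*np.cos(a),-22+30*np.sin(a),32]),(255,255,0)); dot(np.array([501.6+30*np.cos(a),-22+30*np.sin(a),0]),(255,0,0))
cv2.imwrite('pics/r3.png',im); print(p)
E
```

```text
[494.79099063 -19.08598043 104.78159669]
```

View pics/r3.png

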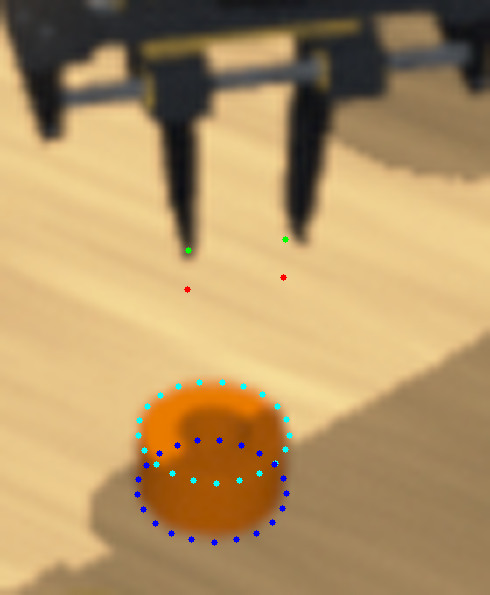

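```bash
python3 - <<'E'
from h import *
t=snap('top'); s=snap('scene')
for z in(180,210,240): print(z,px2w(t,354.8,231.7,z),'expect ~(587,-57) if horizontally right')
print(env.state()['eef_pos'])
go((501.6,-22,30,45))
E
```

```text
180 [583.74811329 -62.77789526 180.        ] expect ~(587,-57) if horizontally right
210 [580.84802626 -60.72429224 210.        ] expect ~(587,-57) if horizontally right
240 [577.94793923 -58.67068923 240.        ] expect ~(587,-57) if horizontally right
[494.51364279 -19.06005682 104.00824014]
[3.0, 7.2, 74.0] roll 0.2 dist 74
```

Request:
arm_command:
  targets:
    - [3,7,0,0,0.9]
    - [3,7,45,0,0.9]
    - [3,7,80,0,0.9]
    - [3,7,98,0,0.9]
    - [3,7,98,0,0.9]

```text
t: 4.45
eef_pos: [501.0, -21.9, 4.2]
tcp_rot: [-3.137, 0.003, 0.789]
ft_force: [-0.3, 0.2, 1.0]
opening: 0.766
grip_force: 0.0
```

Request:
arm_command:
  targets:
    - [0,0,2,0,0.9]
    - [0,0,4,0,0.9]
    - [0,0,4,0,0.9]

```text
t: 4.75
eef_pos: [502.6, -22.0, 3.6]
tcp_rot: [3.14, -0.001, 0.789]
ft_force: [-0.7, -0.1, -0.3]
opening: 0.9
grip_force: 0.0
```

Request:
arm_command:
  targets:
    - [0,0,2,0,0.9]
    - [0,0,4,0,0.9]
    - [0,0,4,0,0.9]
    - [0,0,4,0,0.9]

```text
t: 5.15
eef_pos: [502.2, -21.9, -1.0]
tcp_rot: [3.141, -0.0, 0.789]
ft_force: [0.4, 0.3, 0.2]
opening: 0.9
grip_force: 0.0
```

```bash
python3 - <<'E'
from h import *
s=snap('scene'); st=env.state(); print(st['eef_pos'],st['ft_force'],st['opening'])
cv2.imwrite('pics/r4.png',crop(s,(285,200,375,285),7))
E
```

```text
[502.17900512 -21.96942397  -1.00325028] [-0.01521955 -0.25409953  0.21254236] 0.8979567970151843
```

View pics/r4.png

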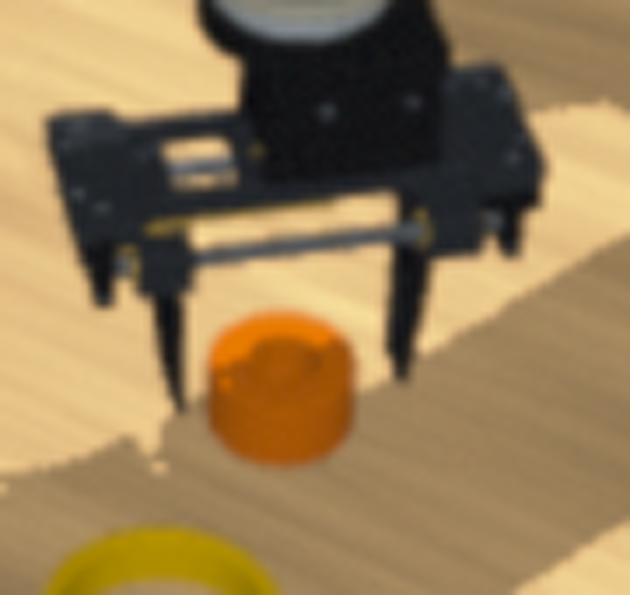

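The fingers straddle the collar, but their tips (about (180,405) and (402,378)) are still roughly 15 mm above the desk with the TCP at -1. The real tips therefore sit about 16 mm behind the reported TCP. I'm going lower and centring by +3 in y.

Request:
arm_command:
  targets:
    - [0,3,4,0,0.9]
    - [0,3,8,0,0.9]
    - [0,3,10,0,0.9]
    - [0,3,10,0,0.9]

```text
t: 5.6
eef_pos: [504.1, -24.1, -11.5]
tcp_rot: [-3.141, 0.001, 0.789]
ft_force: [-0.7, 0.1, -0.2]
opening: 0.901
grip_force: 0.0
```

Request:
arm_command:
  targets:
    - [0,0,0,0,0.5]
    - [0,0,0,0,0.5]
    - [0,0,0,0,0.5]
    - [0,0,0,0,0.5]

```text
t: 6.0
eef_pos: [504.3, -24.1, -11.0]
tcp_rot: [3.141, 0.0, 0.789]
ft_force: [0.1, -0.5, 0.8]
opening: 0.63
grip_force: 30.0
```

```bash
python3 -c "
from h import *
go((504,-24,110,45),(530,126,110,45),(554,266.5,110,45))"
```

```text
[-0.2, -0.2, -121.0] roll 0.2 dist 121
[124.5, -87.7, -0.0] roll 0 dist 152
[116.3, -82.4, -0.0] roll 0 dist 143
```

Request:
arm_command:
  targets:
    - [0,0,-30,0,0.5]
    - [0,0,-75,0,0.5]
    - [0,0,-121,0,0.5]
    - [0,0,-121,0,0.5]

```text
t: 6.4
eef_pos: [506.6, -24.4, 114.9]
tcp_rot: [3.134, -0.005, 0.79]
ft_force: [-0.2, -0.6, -0.8]
opening: 0.633
grip_force: 30.0
```

Request:
arm_command:
  targets:
    - [124,-88,0,0,0.5]
    - [124,-88,0,0,0.5]
    - [124,-88,0,0,0.5]
    - [124,-88,0,0,0.5]

```text
t: 6.8
eef_pos: [529.2, 130.4, 109.1]
tcp_rot: [-3.141, -0.0, 0.794]
ft_force: [-0.3, -0.5, -1.4]
opening: 0.632
grip_force: 30.0
```

Request:
arm_command:
  targets:
    - [116,-82,0,0,0.5]
    - [116,-82,0,0,0.5]
    - [116,-82,0,0,0.5]
    - [116,-82,0,0,0.5]
    - [116,-82,0,0,0.5]

```text
t: 7.3
eef_pos: [552.0, 266.1, 108.8]
tcp_rot: [-3.141, 0.002, 0.791]
ft_force: [0.4, -0.3, -0.9]
opening: 0.627
grip_force: 30.0
```

```bash
python3 - <<'E'
from h import *
s=snap('scene'); st=env.state(); print(st['eef_pos'],st['ft_force'],st['opening'],st['tcp_rot'])
im=crop(s,(365,215,465,345),4.5)
p=st['eef_pos']
def circ(x,y,z,r,c):
    P=np.array([w2px(s,(x+r*np.cos(a),y+r*np.sin(a),z)) for a in np.arange(0,6.28,.2)]); 
    for q in (P-[365,215]+.5)*4.5: cv2.circle(im,tuple(int(v) for v in q),1,c,-1)
circ(p[0],p[1],p[2]+11,30,(255,255,0)); circ(p[0],p[1],p[2]+43,30,(255,255,0))
circ(554,266.5,20,77,(0,0,255)); circ(554,266.5,60,12,(0,0,255)); circ(554,266.5,68,6,(0,255,0))
cv2.imwrite('pics/d1.png',im)
E
```

```text
[552.10105482 265.29542764 109.05513261] [-0.34520406 -0.60924684 -0.555397  ] 0.6332724057193669 [-3.14115877e+00  1.58120674e-03  7.89602436e-01]
```

View pics/d1.png

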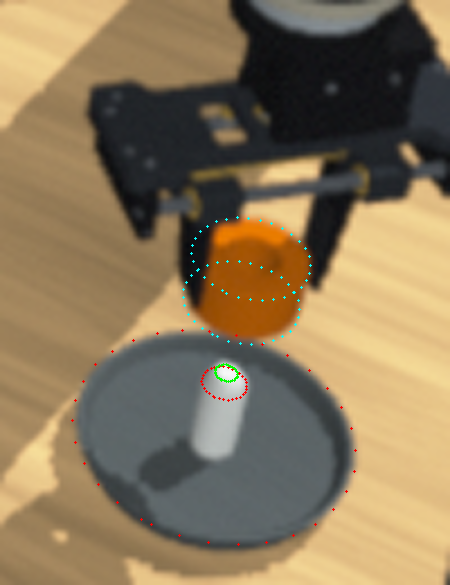

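The held collar's projection matches the picture, and the post tip (226,372) matches the estimated dock centre. I'll apply the small correction and lower it.

Request:
arm_command:
  targets:
    - [2,1.5,20,0,0.5]
    - [2,1.5,45,0,0.5]
    - [2,1.5,52,0,0.5]
    - [2,1.5,57,0,0.5]
    - [2,1.5,60,0,0.5]

```text
t: 7.85
eef_pos: [555.4, 265.8, 50.2]
tcp_rot: [3.141, -0.0, 0.789]
ft_force: [0.2, 0.2, 0.3]
opening: 0.634
grip_force: 30.0
```

Request:
arm_command:
  targets:
    - [0,0,4,0,0.5]
    - [0,0,8,0,0.5]
    - [0,0,12,0,0.5]
    - [0,0,12,0,0.5]

```text
t: 8.25
eef_pos: [554.9, 266.4, 37.5]
tcp_rot: [-3.141, 0.001, 0.789]
ft_force: [-0.4, 0.2, -1.0]
opening: 0.63
grip_force: 30.0
```

Request:
arm_command:
  targets:
    - [0,0,9,0,0.5]
    - [0,0,18,0,0.5]
    - [0,0,26,0,0.5]
    - [0,0,32,0,0.5]
    - [0,0,35,0,0.5]

```text
t: 8.75
eef_pos: [554.8, 266.3, 2.0]
tcp_rot: [-3.141, 0.001, 0.789]
ft_force: [-0.2, -0.6, -0.5]
opening: 0.632
grip_force: 30.0
```

Request:
arm_command:
  targets:
    - [0,0,1,0,0.5]
    - [0,0,2,0,0.5]
    - [0,0,2,0,0.5]

```text
t: 9.05
eef_pos: [555.2, 266.4, 1.0]
tcp_rot: [3.141, -0.0, 0.789]
ft_force: [0.5, -0.6, -0.9]
opening: 0.631
grip_force: 30.0
```

Still about 2 mm above the floor. I'll go 1 mm lower, release, and the collar will drop the rest.

Request:
arm_command:
  targets:
    - [0,0,1,0,0.5]
    - [0,0,1.5,0,0.5]
    - [0,0,1.5,0,0.5]

```text
t: 9.35
eef_pos: [555.1, 266.4, -0.6]
tcp_rot: [3.141, 0.0, 0.789]
ft_force: [-0.5, -0.4, -0.8]
opening: 0.633
grip_force: 30.0
```

Request:
arm_command:
  targets:
    - [0,0,0,0,0.8]
    - [0,0,0,0,0.8]
    - [0,0,0,0,0.8]
    - [0,0,0,0,0.8]

```text
t: 9.75
eef_pos: [555.2, 266.4, -0.5]
tcp_rot: [3.141, -0.0, 0.789]
ft_force: [-0.1, 0.1, 1.0]
opening: 0.797
grip_force: 0.0
```

Request:
arm_command:
  targets:
    - [0,0,-40,0,0.8]
    - [0,0,-90,0,0.8]
    - [0,0,-140,0,0.8]
    - [0,0,-190,0,0.8]
    - [0,0,-240,0,0.8]

```text
t: 10.25
eef_pos: [554.7, 266.3, 241.7]
tcp_rot: [3.141, -0.0, 0.789]
ft_force: [1.7, 0.3, 0.0]
opening: 0.799
grip_force: 0.0
```

```bash
python3 - <<'E'
from h import *
from scipy.optimize import least_squares
s=snap('scene'); st=env.state(); print(st['t'],st['eef_pos'],st['ft_force'],st['opening'])
c=blob(s['frame'],(3,160,60),(18,255,255),(380,270,445,345)); x,y,w,h=cv2.boundingRect(c); o=np.array([x,y,x+w,y+h])-.5
a=np.linspace(0,6.283,60)
def bb(q):
    P=np.array([w2px(s,(q[0]+30*np.cos(k),q[1]+30*np.sin(k),z)) for k in a for z in(10,42)]);return np.r_[P.min(0),P.max(0)]
r=least_squares(lambda q:bb(q)-o,[554,266]); print(r.x,r.fun)
# planter approach: psi 103.4
go((500,60,330,103.4),(485,-110,330,103.4),(532,-246,270,103.4))
E
```

```text
10.3 [557.20821041 267.28280664 250.33337677] [-1.2112553  -0.85159899  7.03656023] 0.8024182369441184
[551.98060966 265.80103108] [-0.22325541 -0.56351644  0.21888083  0.51000319]
[-186.6, 105.8, -81.1] roll -58.2 dist 229
[-161.9, -54.0, -0.0] roll 0.0 dist 171
[-143.2, 14.2, 60.0] roll 0.0 dist 156
```

The collar is home and released. Next is the planter.

Request:
arm_command:
  targets:
    - [-187,106,-81,-58,0.5]
    - [-187,106,-81,-58,0.5]
    - [-187,106,-81,-58,0.5]
    - [-187,106,-81,-58,0.5]
    - [-187,106,-81,-58,0.5]

```text
t: 10.8
eef_pos: [497.9, 57.0, 321.4]
tcp_rot: [3.14, 0.0, 1.528]
ft_force: [0.7, -0.3, -0.3]
opening: 0.509
grip_force: 0.0
```

```bash
python3 - <<'E'
from h import *
print(env.state()['eef_pos'],env.state()['tcp_rot'])
go((485,-90,330,103.4),(532,-246,330,103.4),(532,-246,240,103.4))
E
```

```text
[497.85459485  57.04367144 321.38766867] [3.14048468e+00 3.16277193e-04 1.52843572e+00]
[-147.5, -6.6, -8.6] roll -15.8 dist 148
[-162.6, 9.6, 0.0] roll 0.0 dist 163
[-0.0, -0.0, 90.0] roll 0.0 dist 90
```

Request:
arm_command:
  targets:
    - [-147,-7,-9,-15.8,0.5]
    - [-147,-7,-9,-15.8,0.5]
    - [-147,-7,-9,-15.8,0.5]
    - [-147,-7,-9,-15.8,0.5]
    - [-147,-7,-9,-15.8,0.5]

```text
t: 11.3
eef_pos: [484.4, -88.7, 329.3]
tcp_rot: [3.142, 0.0, 1.796]
ft_force: [0.2, 1.1, -0.3]
opening: 0.502
grip_force: 0.0
```

Request:
arm_command:
  targets:
    - [-162,9,0,0,0.5]
    - [-162,9,0,0,0.5]
    - [-162,9,0,0,0.5]
    - [-162,9,0,0,0.5]
    - [-162,9,0,0,0.5]

```text
t: 11.8
eef_pos: [530.6, -243.2, 328.4]
tcp_rot: [-3.141, -0.001, 1.798]
ft_force: [-0.4, 1.2, 0.3]
opening: 0.502
grip_force: 0.0
```

```bash
python3 - <<'E'
from h import *
s=snap('scene'); p=env.state()['eef_pos']; print(p,env.state()['tcp_rot'],env.state()['ft_force'])
go((532,-246,240,103.4))
im=crop(s,(200,90,300,240),3.9)
def dot(q,c,r=2): cv2.circle(im,tuple(int(v) for v in (w2px(s,q)-[200,90]+.5)*3.9),r,c,-1)
y=np.radians(13.4);X=np.array([np.cos(y),np.sin(y),0]);Y=np.array([-np.sin(y),np.cos(y),0]);o=np.array([532,-246,0.])
for k in(-1,1):
  for m in(-1,1):
    for z in(175,219): dot(o+X*8*k+Y*31*m+[0,0,z],(0,0,255) if k>0 else (255,0,255))
  dot(o+Y*10*k+X*95+[0,0,175],(255,255,0));dot(o+Y*10*k-X*18+[0,0,185],(255,255,0))
  dot(p+X*24*k+[0,0,16],(0,255,0))
for a in np.arange(0,6.28,.2): dot(o+[55*np.cos(a),55*np.sin(a),110],(0,255,255),1)
cv2.imwrite('pics/g1.png',im)
E
```

```text
[ 530.30546126 -241.94298919  328.81657738] [-3.14095547e+00 -1.10641020e-03  1.79909893e+00] [-0.94418341  0.44181967  0.72579085]
[-4.4, 0.8, 88.8] roll -0.3 dist 89
```

View pics/g1.png

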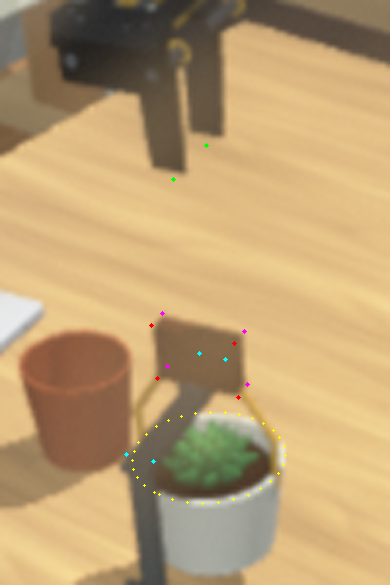

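The grip silhouette spans about (155,318) to (244,395), within about 2–3 mm of my model. The fingers are above it and the tips are about 18 mm above the reported TCP. Lowering over the grip.

Request:
arm_command:
  targets:
    - [-2,0,45,0,0.5]
    - [-2,0,90,0,0.5]
    - [-2,0,105,0,0.5]
    - [-2,0,105,0,0.5]

```text
t: 12.25
eef_pos: [529.8, -242.4, 222.8]
tcp_rot: [-3.139, -0.003, 1.801]
ft_force: [0.2, 0.3, -0.4]
opening: 0.505
grip_force: 0.0
```

Request:
arm_command:
  targets:
    - [0,0,15,0,0.5]
    - [0,0,30,0,0.5]
    - [0,0,45,0,0.5]
    - [0,0,50,0,0.5]
    - [0,0,50,0,0.5]

```text
t: 12.75
eef_pos: [530.9, -244.3, 175.3]
tcp_rot: [3.141, 0.0, 1.8]
ft_force: [0.7, -0.3, -0.3]
opening: 0.494
grip_force: 0.0
```

Request:
arm_command:
  targets:
    - [0,0,1,0,0.28]
    - [0,0,1,0,0.24]
    - [0,0,1,0,0.2]
    - [0,0,1,0,0.2]

```text
t: 13.15
eef_pos: [530.6, -245.3, 173.8]
tcp_rot: [3.141, 0.0, 1.799]
ft_force: [0.1, 0.0, 0.1]
opening: 0.23
grip_force: 0.0
```

Request:
arm_command:
  targets:
    - [0,0,0,0,0.1]
    - [0,0,0,0,0.1]
    - [0,0,0,0,0.1]

```text
t: 13.45
eef_pos: [530.8, -245.3, 173.7]
tcp_rot: [3.141, 0.001, 1.799]
ft_force: [1.1, 0.4, 2.3]
opening: 0.169
grip_force: 30.0
```

Request:
arm_command:
  targets:
    - [0,0,-3,0,0.1]
    - [0,0,-8,0,0.1]
    - [0,0,-14,0,0.1]
    - [0,0,-18,0,0.1]
    - [0,0,-18,0,0.1]

```text
t: 13.95
eef_pos: [530.7, -245.3, 192.2]
tcp_rot: [3.141, 0.001, 1.799]
ft_force: [-0.1, 0.4, -4.7]
opening: 0.163
grip_force: 30.0
```

Request:
arm_command:
  targets:
    - [0,-8,0,0,0.1]
    - [0,-24,0,0,0.1]
    - [0,-42,0,0,0.1]
    - [0,-62,0,0,0.1]
    - [0,-82,0,0,0.1]

```text
t: 14.45
eef_pos: [449.3, -263.7, 191.2]
tcp_rot: [-3.141, -0.0, 1.799]
ft_force: [0.8, -0.0, -5.3]
opening: 0.171
grip_force: 30.0
```

Request:
arm_command:
  targets:
    - [0,-12,0,0,0.1]
    - [0,-18,0,0,0.1]
    - [0,-18,0,0,0.1]
    - [0,-18,0,0,0.1]

```text
t: 14.85
eef_pos: [433.6, -267.9, 191.5]
tcp_rot: [3.141, 0.0, 1.799]
ft_force: [0.1, 0.1, -5.5]
opening: 0.168
grip_force: 30.0
```

```bash
python3 - <<'E'
from h import *
st=env.state(); print(st['t'],st['eef_pos'],st['tcp_rot'],st['ft_force'],st['opening'])
go((433,-267,270,103.4),(433,-200,270,103.4),(460,0,270,103.4),(554,266.5,270,103.4))
E
```

```text
14.85 [ 433.58373809 -267.92506901  191.5305891 ] [3.14117354e+00 4.16314331e-04 1.79887317e+00] [ 0.06700204  0.11333343 -5.48499062] 0.1678473457130534
[1.0, -0.3, -78.5] roll -0.3 dist 78
[65.2, 15.5, 0.0] roll 0.0 dist 67
[188.3, 72.6, 0.0] roll 0.0 dist 202
[237.5, 153.2, 0.0] roll 0.0 dist 283
```

Request:
arm_command:
  targets:
    - [0,0,-12,0,0.1]
    - [0,0,-32,0,0.1]
    - [5,2,-52,0,0.1]
    - [20,6,-66,0,0.1]
    - [45,14,-70,0,0.1]

```text
t: 15.35
eef_pos: [437.2, -220.5, 263.3]
tcp_rot: [3.14, 0.002, 1.798]
ft_force: [0.6, -0.0, -4.1]
opening: 0.167
grip_force: 30.0
```

Request:
arm_command:
  targets:
    - [30,10,0,0,0.1]
    - [63,22,0,0,0.1]
    - [98,36,0,0,0.1]
    - [133,50,0,0,0.1]
    - [168,64,0,0,0.1]

```text
t: 15.85
eef_pos: [460.7, -40.3, 262.0]
tcp_rot: [3.141, 0.0, 1.799]
ft_force: [0.3, -0.8, -4.1]
opening: 0.165
grip_force: 30.0
```

```bash
python3 - <<'E'
from h import *
st=env.state(); print(st['t'],st['eef_pos'],st['tcp_rot'],st['ft_force'],st['opening'])
go((510,140,260,103.4),(553,246,260,103.4))
E
```

```text
15.85 [460.67496374 -40.25031834 262.02801821] [3.14111860e+00 1.06693702e-04 1.79933290e+00] [ 0.31216625 -0.79535041 -4.10326266] 0.16479987434992552
[164.4, 88.9, 2.1] roll -0.3 dist 187
[93.1, 66.4, 0.0] roll 0.0 dist 114
```

Request:
arm_command:
  targets:
    - [33,17,0,0,0.1]
    - [66,35,0,0,0.1]
    - [99,53,1,0,0.1]
    - [132,71,2,0,0.1]
    - [162,88,2,0,0.1]

```text
t: 16.35
eef_pos: [509.5, 137.8, 259.8]
tcp_rot: [-3.142, -0.0, 1.8]
ft_force: [0.1, -0.4, -4.2]
opening: 0.168
grip_force: 30.0
```

Request:
arm_command:
  targets:
    - [30,21,0,0,0.1]
    - [58,41,0,0,0.1]
    - [80,57,0,0,0.1]
    - [92,66,0,0,0.1]
    - [92,66,0,0,0.1]

```text
t: 16.85
eef_pos: [553.2, 241.4, 259.2]
tcp_rot: [-3.141, -0.0, 1.801]
ft_force: [-0.5, 0.3, -5.3]
opening: 0.164
grip_force: 30.0
```

```bash
python3 - <<'E'
from h import *
from scipy.optimize import least_squares
s=snap('scene'); st=env.state(); p=st['eef_pos'];print(st['t'],p,st['tcp_rot'],st['ft_force'],st['opening'])
im=crop(s,(360,170,480,345),3.4)
def circ(x,y,z,r,c):
    for a in np.arange(0,6.28,.15): cv2.circle(im,tuple(int(v) for v in (w2px(s,(x+r*np.cos(a),y+r*np.sin(a),z))-[360,170]+.5)*3.4),1,c,-1)
circ(p[0],p[1],p[2]-138.7,45,(0,0,255)); circ(p[0],p[1],p[2]-63.7,55,(0,255,255)); circ(554,266.5,42,30,(255,0,0)); circ(554,266.5,68,6,(0,255,0)); circ(554,266.5,20,77,(0,0,255))
cv2.imwrite('pics/p1.png',im)
go((554,266.5,260,103.4))
E
```

```text
16.9 [552.90988823 240.1639942  259.22227854] [-3.14069556e+00  3.43985462e-04  1.80039119e+00] [ 0.68844011 -0.43438013 -3.81398809] 0.16654490044064033
[25.4, 7.1, -0.8] roll -0.2 dist 26
```

View pics/p1.png

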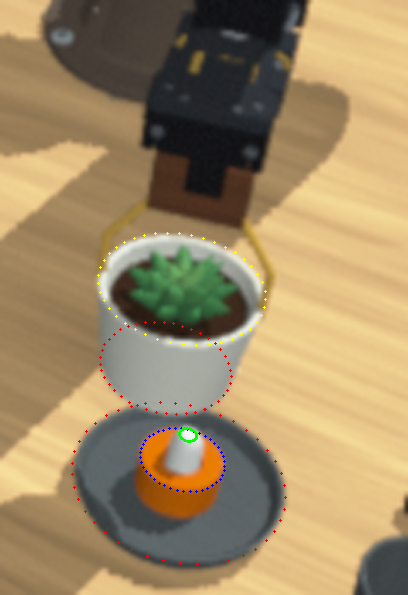

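The planter is held upright about 26 mm short of the dock. The post tip (188,434) and the collar match their predicted places. I'll measure the pot's offset numerically.

```bash
python3 - <<'E'
from h import *
from scipy.optimize import least_squares
s=snap('scene'); st=env.state(); p=st['eef_pos'];print(p)
c=blob(s['frame'],(0,0,115),(180,55,255),(380,225,450,300)).reshape(-1,2)
a=np.linspace(0,6.283,200)
def pot(q,z0):
    P=np.array([w2px(s,(q[0]+r*np.cos(k),q[1]+r*np.sin(k),z)) for k in a for r,z in((45,z0),(55,z0+75))],np.float32); return cv2.convexHull(P.reshape(-1,1,2))
h=c[(c[:,1]>250)].astype(float)   # lower part of outline
z0=p[2]-138.7
h=np.array([v for v in h if abs(cv2.pointPolygonTest(pot(p,z0),tuple(map(float,v)),True))<4])
r=least_squares(lambda q:[cv2.pointPolygonTest(pot(q,z0),tuple(map(float,v)),True)-.5 for v in h],p[:2],loss='soft_l1',diff_step=1e-3)
print(len(h),r.x-p[:2],np.abs(r.fun).mean())
d=blob(s['frame'],(0,0,140),(180,60,255),(400,290,428,312)).reshape(-1,2)
top=d[d[:,1]<=d[:,1].min()+6]; print('post outline',d.min(0),d.max(0),'pred axis',w2px(s,(554,266.5,68)),w2px(s,(554,266.5,50)))
for v in range(d[:,1].min(),d[:,1].max()+1,2): print(v,d[d[:,1]==v][:,0].min(),d[d[:,1]==v][:,0].max())
E
```

```text
[552.81872045 239.42531144 259.35690136]
109 [ 1.60655636 -0.40233289] 0.4745469651734586
post outline [409 295] [419 308] pred axis [414.85428346 297.42918874] [413.72640022 302.44433082]
295 414 415
297 412 418
299 411 419
301 410 419
303 409 418
305 409 418
307 409 417
```

Request:
arm_command:
  targets:
    - [12,3,0,0,0.1]
    - [22,5,0,0,0.1]
    - [27,6,5,0,0.1]
    - [27,6,15,0,0.1]
    - [27,6,20,0,0.1]

```text
t: 17.45
eef_pos: [552.7, 267.0, 237.9]
tcp_rot: [-3.14, 0.0, 1.799]
ft_force: [-0.2, -0.4, -3.8]
opening: 0.17
grip_force: 30.0
```

Request:
arm_command:
  targets:
    - [0,0,0,0,0.1]
    - [0,0,0,0,0.1]
    - [0,0,0,0,0.1]

```text
t: 17.75
eef_pos: [553.4, 267.0, 239.7]
tcp_rot: [3.141, 0.0, 1.799]
ft_force: [-0.1, -0.0, -4.4]
opening: 0.166
grip_force: 30.0
```

Request:
arm_command:
  targets:
    - [0,0,12,0,0.1]
    - [0,0,24,0,0.1]
    - [0,0,29,0,0.1]
    - [0,0,33,0,0.1]
    - [0,0,36,0,0.1]

```text
t: 18.25
eef_pos: [553.2, 267.2, 203.0]
tcp_rot: [-3.141, 0.0, 1.799]
ft_force: [-0.6, -0.5, -3.2]
opening: 0.168
grip_force: 30.0
```

Request:
arm_command:
  targets:
    - [0,0,3,0,0.1]
    - [0,0,6,0,0.1]
    - [0,0,9,0,0.1]
    - [0,0,9,0,0.1]

```text
t: 18.65
eef_pos: [553.1, 267.1, 194.0]
tcp_rot: [-3.141, 0.0, 1.799]
ft_force: [-0.2, -0.9, -4.9]
opening: 0.166
grip_force: 30.0
```

Engaged on the post with no lateral force, so I'm lowering slowly.

Request:
arm_command:
  targets:
    - [0,0,3,0,0.1]
    - [0,0,6,0,0.1]
    - [0,0,9,0,0.1]
    - [0,0,11,0,0.1]
    - [0,0,11,0,0.1]

```text
t: 19.15
eef_pos: [553.1, 267.2, 183.1]
tcp_rot: [-3.141, 0.0, 1.799]
ft_force: [-0.2, -0.1, -4.3]
opening: 0.166
grip_force: 30.0
```

Request:
arm_command:
  targets:
    - [0,0,0.5,0,0.1]
    - [0,0,1,0,0.1]
    - [0,0,1.5,0,0.1]
    - [0,0,1.5,0,0.1]

```text
t: 19.55
eef_pos: [553.2, 267.2, 181.9]
tcp_rot: [3.142, 0.0, 1.799]
ft_force: [0.1, 0.4, -4.7]
opening: 0.167
grip_force: 30.0
```

Request:
arm_command:
  targets:
    - [0,0,0.5,0,0.1]
    - [0,0,1,0,0.1]
    - [0,0,1,0,0.1]

```text
t: 19.85
eef_pos: [553.3, 267.2, 180.9]
tcp_rot: [3.142, 0.0, 1.799]
ft_force: [0.1, 0.1, -4.5]
opening: 0.165
grip_force: 30.0
```

Request:
arm_command:
  targets:
    - [0,0,0.3,0,0.1]
    - [0,0,0.6,0,0.1]
    - [0,0,0.6,0,0.1]

```text
t: 20.15
eef_pos: [553.4, 267.3, 180.8]
tcp_rot: [3.141, -0.0, 1.799]
ft_force: [-0.4, 0.4, 2.2]
opening: 0.167
grip_force: 30.0
```

Contact: the wrist force went from -4.5 to +2.2 N at the expected height. I'll release slowly, rise clear and check.

Request:
arm_command:
  targets:
    - [0,0,0,0,0.2]
    - [0,0,0,0,0.28]
    - [0,0,0,0,0.38]
    - [0,0,0,0,0.5]
    - [0,0,0,0,0.5]

```text
t: 20.65
eef_pos: [553.2, 267.2, 180.3]
tcp_rot: [-3.142, 0.0, 1.799]
ft_force: [0.7, -0.0, 0.3]
opening: 0.47
grip_force: 0.0
```

Request:
arm_command:
  targets:
    - [0,0,-15,0,0.5]
    - [0,0,-40,0,0.5]
    - [0,0,-80,0,0.5]
    - [0,0,-120,0,0.5]
    - [0,0,-120,0,0.5]

```text
t: 21.15
eef_pos: [554.7, 267.8, 305.8]
tcp_rot: [3.133, -0.001, 1.799]
ft_force: [-0.9, -0.3, -0.4]
opening: 0.501
grip_force: 0.0
```

```bash
python3 - <<'E'
from h import *
from scipy.optimize import least_squares
s=snap('scene'); print(env.state()['eef_pos'],env.state()['ft_force'])
c=blob(s['frame'],(0,0,115),(180,55,255),(370,230,460,330)).reshape(-1,2)
a=np.linspace(0,6.283,200)
def pot(q):
    P=np.array([w2px(s,(q[0]+r*np.cos(k),q[1]+r*np.sin(k),z)) for k in a for r,z in((45,q[2]),(55,q[2]+75))],np.float32); return cv2.convexHull(P.reshape(-1,1,2))
h=np.array([v for v in c.astype(float) if abs(cv2.pointPolygonTest(pot((554,266.5,42)),tuple(v),True))<5])
for fit in (2,3):
    r=least_squares(lambda q:[cv2.pointPolygonTest(pot((*q,42)[:3]),tuple(v),True)-.5 for v in h],[554,266.5,42][:fit],loss='soft_l1',diff_step=1e-3); print(len(h),r.x,np.abs(r.fun).mean())
E
```

```text
[553.86501026 267.50471    302.81726526] [ 0.84213462 -0.18054893 -1.39483645]
151 [553.96176882 266.29546795] 0.4674485788814922
151 [549.73928322 265.11419061  37.51467389] 0.4554280291084864
```

The pot fits the seated pose, at (554, 266.3) with its underside at 42. Handing in.

```bash
python3 -c "
from cell import env
print(env.job_done())"
```

```text
the job is handed in; nothing more can be done
None
```

The collar is home on the post, the planter is seated on top of it and released, and the job was handed in at about 21 s; the first collar grasp slipped and nudged it about 6 mm before the second held, and no verdict came back.

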